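# Show which pepper is misplaced and where it belongs

### The job

A green pepper has been put in with the tomatoes: show the stallhand by pointing straight down at it, fingertips a few centimetres above its stem, and hold there for two seconds. Then point down in the same way at the empty pocket in the pepper crate where it belongs, fingertips no more than a few centimetres above the level of the pepper tops around it, and finish there, still pointing. Touch nothing, and stay well above the vegetables on the way to each place, so that you never seem to point at any other one.

Things in the scene. Friction and masses are not known exactly. Their poses are not given: they have to be found in the camera images.
- stray_pepper_top (a point): the stray: the only green bell pepper standing among the red tomatoes; 66 mm across, 75 mm tall with its stem, upright and loose in a pocket of the tomato crate. The point is the top of its stem, on its upright centre line; z up.
- empty_pocket (a point): the one empty pocket of the pulp tray in the pepper crate. The point is the centre of the pocket's floor, 12 mm above the bench; z up. The tops of the peppers standing in the other pockets are 75 mm above it.
- tomato_crate: an amber plastic mesh crate with walls 320 x 250 mm outside and 100 mm high, fixed on the bench, long side roughly along x. In it lies a grey moulded pulp tray with four round pockets, 2 x 2, 77 mm across and 10 mm deep, 115 mm apart along the crate and 100 mm across it; it holds three red tomatoes and the stray pepper. Origin: centre of its underside, x along its length, z up.
- pepper_crate: the same kind of crate and tray, also fixed; it holds three green bell peppers and has one empty pocket. Either crate may be on the robot's left, the other on its right. Origin: centre of its underside, x along its length, z up.
- tomato1_top (a point): a red tomato, 68 mm across, 53 mm tall with a short stalk of 7 mm more, loose in a pocket of the tomato crate; the point is on its centre line at the top of the flesh.
- tomato2_top (a point): a red tomato, 68 mm across, 53 mm tall with a short stalk of 7 mm more, loose in a pocket of the tomato crate; the point is on its centre line at the top of the flesh.
- tomato3_top (a point): a red tomato, 68 mm across, 53 mm tall with a short stalk of 7 mm more, loose in a pocket of the tomato crate; the point is on its centre line at the top of the flesh.
- pepper1_top (a point): a green bell pepper that is in its right place, 66 mm across, 75 mm tall, loose in a pocket of the pepper crate; the point is the top of its stem, on its centre line.
- pepper2_top (a point): a green bell pepper that is in its right place, 66 mm across, 75 mm tall, loose in a pocket of the pepper crate; the point is the top of its stem, on its centre line.
- pepper3_top (a point): a green bell pepper that is in its right place, 66 mm across, 75 mm tall, loose in a pocket of the pepper crate; the point is the top of its stem, on its centre line.
- clamshell: a closed clear pack of cherry tomatoes, 180 x 128 x 67 mm, loose on the bench to the robot's left of the crates; origin: centre of its underside.
- sealer: a bag sealer, a blue tape holder on a steel foot 170 x 70 mm with a purple roll of tape, 120 mm tall, loose on the bench to the robot's right of the crates; origin: centre of its underside.
Things that resemble listed ones, but are neither listed nor needed, are in the scene too. Leave any grey or yellow look-alike of the part that bears stray_pepper_top alone.

How it is judged:
By the outcome, as a careful person would: the job done as asked, in the order asked, and still so for the second after the job is handed in, with the robot touching nothing.
It also fails if it takes over 45 s, if anything falls off the work surface, if the arm or the gripper's body presses on something with over 40 N, if the wrist force passes 120 N, or if a joint passes its speed limit or range.

### The arm

A 6-joint arm with a two-finger parallel gripper is mounted at the origin on the work surface. World frame = base frame: x ahead of the robot, y to its left, z up, the work surface at z = 0. Lengths are in m, angles in rad, forces in N, time in s.
With the tool pointing down it reaches from about 0.35 to 0.925 m from the base axis. Payload 6.4 kg.
Tool frame: the origin (TCP) lies at the very end of the fingers, on their centre line; the grasp point (between the pads) lies 19 mm behind it (bot.grip_point_offset is the distance from the TCP to the grasp point, in m); z points along the fingers, y is the line along which they close (so a half turn about z gives the same grasp; the last joint's range is limited). The gripper opens to 85 mm and grips with 20 to 120 N. Pads are 22 mm wide; open, the fingers measure 114 mm over their backs; the gripper's body (76 mm by 85 mm) begins 54 mm behind the grasp point. The pads swing forward as they close: fully open they stand 13 mm farther back than shut.
Start: joints at [-1.386, 0.245, 1.558, -0, 1.339, -0.174], TCP at [0.228, -0.609, 0.231] pointing down, gripper open.
Joint ranges: [-3.13, 3.13], [-1.02, 2.26], [0.13, 2.54], [-0.95, 4.09], [0.21, 2.88], [-2.74, 2.74]. Speed limits (rad/s): [2.57, 2.57, 3.14, 3.14, 3.14, 3.14].

### API

Orientations are given as a unit quaternion [w, x, y, z].
In Python, from plant import bot, cams gives the robot as it stands.
- The arm moves only by the shell command python3 -m creep 'ROWS' [FORCE]. ROWS is a JSON object of lists of equal length, an entry for each row: "fingers": the finger opening in m, from 0 to 0.0854; "delta_pos": the shift along the tool's x, y, z in m, a list of three; "angular": the turn, a rotation vector about the tool's x, y, z in rad, a list of three. A call has exactly 10 rows; each row shifts and turns the commanded pose from where the row before left it, along the tool's axes as they then stand; what a row does not reach is not made up. A row lasts 1/8 s, in which the tool goes at most 62.5 mm and 10.7 degrees, less where a joint would pass 70% of its speed; a pose out of reach is approached as far as the arm can. A call with a gripper value outside its range is refused whole. The fingers move at their own pace and stop on an object; FORCE is the grip in N (left out, the last holds). Time passes only in rows, so rows that do not move let the fingers close, or fill a call up. It gives the time, the measured TCP pose, the force, the opening and the grip force at its end, in the units of the state.
- bot.get_state(): the state, without advancing time (a new reading comes with each control period).
- cams.grab_frame(name): name is "scene" or "top"; returns a dict with "img" (400x640x3 uint8, red, green, blue), "range_z" (400x640 float32, m along the optical axis (not along the pixel's ray), 0 where there is no reading), "mtx" (3x3 intrinsics, pixels), "world_to_cam" (4x4, takes a point from world to camera coordinates). Camera axes: x right, y down, z forward; pixel columns grow to the right and rows downward; lengths in m; the calibration is good to about 2 mm. A picture is of the moment at which its call begins.
- bot.job_done(): hands the job in; it is judged then, once.
The state is a dict: "t": time; "qpos": joint angles; "qvel": joint speeds; "effort": joint torques, N m; "ee_pos": TCP position; "ee_rot": TCP orientation; "wrist_force": force on the tool from outside, world axes, zero at the start; "torque": the same for the moment, N m; "opening": finger opening in m; "grasp_force": force on a finger pad.
Only numpy, scipy, OpenCV 4.12 (cv2) and the standard library are available. Lean on these libraries where they do the work, as an engineer would, in place of code of your own. Each camera call takes 0.05 s, during which the arm holds its last target. There are 200 camera calls.

## Working session

There is one attempt and no reset: what is moved stays moved. The work goes in short steps, Python scripts to look and compute and a shell command to move; the robot and the scene stay as the last step left them, time stands still between calls to the robot, and variables do not carry over. Pictures are saved under pics/ and viewed, at most 10 in all, crops included, and the job is handed in when it is done.

```bash
mkdir -p pics
cat > h.py <<'E'
import numpy as np, cv2
from plant import bot, cams
def save(n,img): cv2.imwrite('pics/'+n,cv2.cvtColor(img,cv2.COLOR_RGB2BGR))
def world(f):
    K=f['mtx'];z=f['range_z'].astype(float);v,u=np.mgrid[:z.shape[0],:z.shape[1]]
    P=np.stack([(u-K[0,2])/K[0,0]*z,(v-K[1,2])/K[1,1]*z,z,np.ones_like(z)],-1)
    W=P@np.linalg.inv(f['world_to_cam']).T
    return np.where(z[...,None]>0,W[...,:3],np.nan)
E
python3 - <<'E'
from h import *
for n in('top','scene'):
    f=cams.grab_frame(n);save(n+'1.png',f['img']);np.savez(n+'1.npz',**f)
    print(n,np.linalg.inv(f['world_to_cam']).round(3).tolist(),f['mtx'].tolist())
s=bot.get_state();print(s['t'],s['ee_pos'],s['ee_rot'],s['opening'],s['wrist_force'])
E
```

```text
top [[0.002, -0.986, 0.164, 0.433], [-1.0, -0.003, -0.007, 0.012], [0.008, -0.164, -0.986, 1.179], [0.0, 0.0, 0.0, 1.0]] [[363.7122712570702, 0.0, 316.0176480113856], [0.0, 363.7122712570702, 196.831874092764], [0.0, 0.0, 1.0]]
scene [[0.278, 0.543, -0.793, 1.628], [0.96, -0.14, 0.24, -0.294], [0.019, -0.828, -0.56, 0.786], [0.0, 0.0, 0.0, 1.0]] [[382.8216230294885, 0.0, 323.92969287205256], [0.0, 382.8216230294885, 204.58851113315984], [0.0, 0.0, 1.0]]
0.1 [ 0.22815957 -0.60810837  0.23030201] [-8.72129709e-04  9.83951106e-01  1.78436151e-01  3.99735446e-06] 0.0850223071139584 [-0.53963156 -0.61597216  0.28737224]
```

View pics/top1.png

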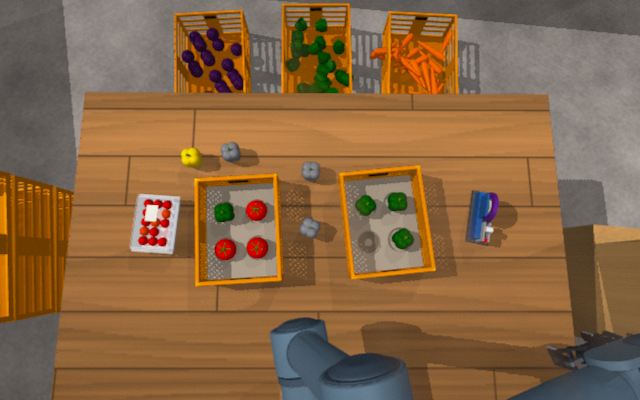

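View pics/scene1.png

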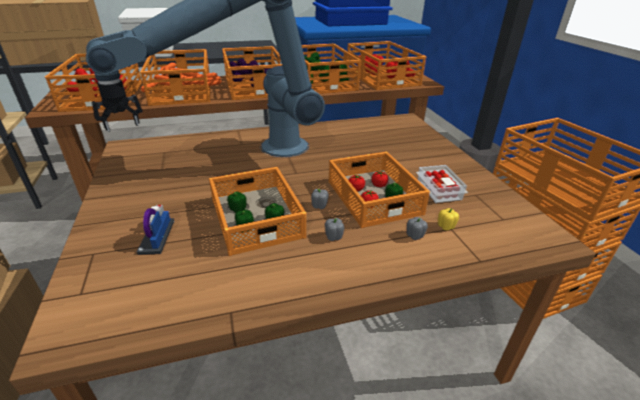

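The top view shows the tomato crate on the robot's left with a green pepper at (223,212) and tomatoes at (256,210), (226,249) and (257,247). The pepper crate is on the right, with peppers at (366,205), (397,201) and (402,238) and an empty pocket at about (368,242). The grey and yellow look-alikes at (231,151), (311,171), (310,228) and (191,156) are outside the crates. The green pepper at (223,212) fits "green among the red tomatoes". I'll measure in both views and make a crop to confirm.

```bash
cat > m.py <<'E'
from h import *
for n in('top','scene'):
    f=dict(np.load(n+'1.npz'));W=world(f);im=f['img'];hsv=cv2.cvtColor(im,cv2.COLOR_RGB2HSV)
    inw=(W[...,0]>.25)&(W[...,0]<.8)&(abs(W[...,1])<.45)&(W[...,2]>.015)&(W[...,2]<.12)
    for c,m in(('green',(abs(hsv[...,0].astype(int)-60)<22)&(hsv[...,1]>90)),('red',((hsv[...,0]<6)|(hsv[...,0]>172))&(hsv[...,1]>150))):
        k,l,st,ce=cv2.connectedComponentsWithStats((m&inw).astype(np.uint8))
        for i in range(1,k):
            if st[i,4]<60: continue
            P=W[l==i];P=P[np.isfinite(P[:,0])]
            zt=np.percentile(P[:,2],99);T=P[P[:,2]>zt-.012]
            print(n,c,ce[i].round(),st[i,4],'mid',((np.percentile(P,2,0)+np.percentile(P,98,0))/2).round(3),'top',T.mean(0).round(3),'zmax',P[:,2].max().round(3))
    # crate rims
    rim=(hsv[...,0]>8)&(hsv[...,0]<24)&(hsv[...,1]>180)&(W[...,2]>.085)&(W[...,2]<.11)&(W[...,0]>.2)&(W[...,0]<.8)&(abs(W[...,1])<.5)
    for s in(1,-1):
        P=W[rim&(W[...,1]*s>0)];
        if len(P)>20:
            r=cv2.minAreaRect(P[:,:2].astype(np.float32));print(n,'rim',s,len(P),r,P[:,2].mean().round(3))
f=dict(np.load('top1.npz'));W=world(f)
for u,v in((368,242),(384,222),(240,230),(223,212)):print('z',u,v,W[v,u].round(3))
c=lambda f,x,y,w,h,s:cv2.resize(f['img'][y:y+h,x:x+w],None,fx=s,fy=s,interpolation=2)
save('crop1.png',np.vstack([c(f,185,160,260,130,3),cv2.resize(dict(np.load('scene1.npz'))['img'][140:260,200:440],(780,210))]))
E
python3 m.py
```

```text
top green [397. 201.] 306 mid [ 0.605 -0.248  0.06 ] top [ 0.607 -0.252  0.076] zmax 0.09
top green [366. 205.] 284 mid [ 0.593 -0.15   0.071] top [ 0.595 -0.151  0.076] zmax 0.086
top green [224. 212.] 314 mid [0.571 0.289 0.068] top [0.572 0.288 0.077] zmax 0.091
top green [403. 238.] 311 mid [ 0.491 -0.26   0.064] top [ 0.492 -0.264  0.077] zmax 0.091
top red [256. 210.] 278 mid [0.578 0.191 0.051] top [0.58  0.188 0.063] zmax 0.07
top red [257. 247.] 290 mid [0.463 0.185 0.046] top [0.464 0.182 0.062] zmax 0.071
top red [225. 249.] 305 mid [0.458 0.282 0.046] top [0.459 0.28  0.062] zmax 0.072
top rim 1 1721 ((0.519572913646698, 0.2377472072839737), (0.32017049193382263, 0.2512761056423187), 3.547797679901123) 0.1
top rim -1 1607 ((0.5438140630722046, -0.20671331882476807), (0.3206440508365631, 0.2501765787601471), 5.753926753997803) 0.099
scene green [393. 189.] 177 mid [0.58  0.285 0.064] top [0.577 0.285 0.077] zmax 0.089
scene green [240. 208.] 499 mid [ 0.56  -0.259  0.054] top [ 0.564 -0.258  0.076] zmax 0.089
scene green [274. 210.] 212 mid [ 0.601 -0.151  0.066] top [ 0.598 -0.153  0.077] zmax 0.089
scene red [379. 179.] 188 mid [0.47  0.278 0.047] top [0.47  0.276 0.063] zmax 0.069
scene red [357. 182.] 151 mid [0.474 0.186 0.047] top [0.476 0.18  0.064] zmax 0.069
scene red [369. 196.] 96 mid [0.586 0.191 0.061] top [0.591 0.185 0.063] zmax 0.069
scene rim 1 1129 ((0.5192639231681824, 0.23564204573631287), (0.32619065046310425, 0.25135278701782227), 3.299393892288208) 0.097
scene rim -1 1278 ((0.5413280725479126, -0.20800261199474335), (0.32844415307044983, 0.2498302459716797), 5.832099437713623) 0.098
z 368 242 [ 0.481 -0.162  0.016]
z 384 222 [ 0.545 -0.214  0.022]
z 240 230 [0.518 0.244 0.022]
z 223 212 [0.568 0.285 0.086]
```

View pics/crop1.png

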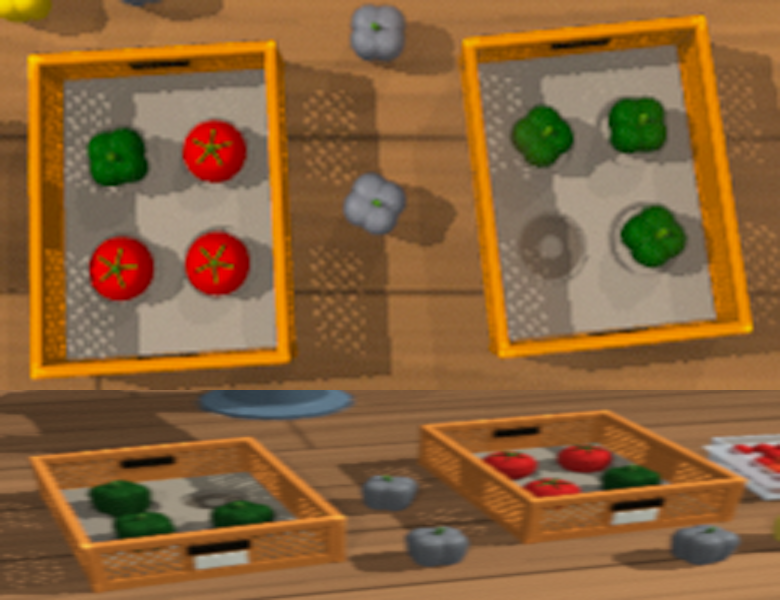

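The crop confirms the stray: at (118,155) it is the only green one among the red. The empty pocket, at (550,245), is the inner-near pocket of the right crate.

The measurements agree with the sizes given:
- **Stray stem:** about (0.574, 0.288, 0.088).
- **Pocket:** (0.481, -0.162). The crate grid gives (0.481, -0.163), floor about 0.012–0.016.
- **Rims:** z 0.10.

I'll lift, close the fingers and travel high.

```bash
python3 -m creep '{"fingers":[0,0,0,0,0,0,0,0,0,0],"delta_pos":[[0,0,-0.04],[0.01,-0.01,-0.04],[0.03,-0.035,-0.03],[0.036,-0.041,0],[0.036,-0.041,0],[0.036,-0.041,0],[0.036,-0.041,0],[0.036,-0.041,0],[0.036,-0.041,0],[0.036,-0.041,0]],"angular":[[0,0,0],[0,0,0],[0,0,0],[0,0,0],[0,0,0],[0,0,0],[0,0,0],[0,0,0],[0,0,0],[0,0,0]]}'
cat > d.py <<'E'
import sys;from h import *
from scipy.spatial.transform import Rotation as R
s=bot.get_state();q=s['ee_rot'];r=R.from_quat([q[1],q[2],q[3],q[0]])
print('t',s['t'],'pos',s['ee_pos'].round(4),'zaxis',r.as_matrix()[:,2].round(4),'F',np.round(s['wrist_force'],1),'open',s['opening'],'j',np.round(s['qpos'],2))
print('tool delta',r.inv().apply(np.array(list(map(float,sys.argv[1:4])))-s['ee_pos']).round(4))
E
python3 d.py .574 .288 .33
```

```text
t: 1.35
ee_pos: [0.3852, -0.1934, 0.3409]
ee_rot: [-0.0, 0.984, 0.178, -0.0]
wrist_force: [-0.2, 0.5, 0.1]
opening: 0.0002
grasp_force: 0.0
t 1.35 pos [ 0.3852 -0.1934  0.3409] zaxis [-0.e+00  2.e-04 -1.e+00] F [-0.2  0.5  0.1] open 0.00015204889969809047 j [-0.73 -0.37  1.95  0.    1.57  0.48]
tool delta [ 0.3456 -0.3846  0.0111]
```

```bash
python3 -m creep '{"fingers":[0,0,0,0,0,0,0,0,0,0],"delta_pos":[[0.036,-0.041,0],[0.036,-0.041,0],[0.036,-0.041,0],[0.036,-0.041,0],[0.036,-0.041,0],[0.036,-0.041,0],[0.036,-0.041,0],[0.036,-0.041,0],[0.03,-0.03,0],[0,0,0]],"angular":[[0,0,0],[0,0,0],[0,0,0],[0,0,0],[0,0,0],[0,0,0],[0,0,0],[0,0,0],[0,0,0],[0,0,0]]}'
python3 d.py .574 .288 .117
```

```text
t: 2.6
ee_pos: [0.5571, 0.2537, 0.3399]
ee_rot: [-0.0, 0.984, 0.18, -0.001]
wrist_force: [-0.3, -0.5, 0.3]
opening: -0.0002
grasp_force: 0.0
t 2.6 pos [0.5571 0.2537 0.3399] zaxis [-2.2e-03 -4.0e-04 -1.0e+00] F [-0.3 -0.5  0.3] open -0.00023741527873833668 j [0.24 0.09 1.54 0.   1.52 1.45]
tool delta [ 0.0285 -0.026   0.2228]
```

```bash
python3 -m creep '{"fingers":[0,0,0,0,0,0,0,0,0,0],"delta_pos":[[0.028,-0.026,0],[0,0,0],[0,0,0.03],[0,0,0.04],[0,0,0.04],[0,0,0.03],[0,0,0.02],[0,0,0],[0,0,0],[0,0,0]],"angular":[[0,0,0],[0,0,0],[0,0,0],[0,0,0],[0,0,0],[0,0,0],[0,0,0],[0,0,0],[0,0,0],[0,0,0]]}'
python3 d.py .574 .288 .117
python3 - <<'E'
from h import *
for n in('top','scene'):
    f=cams.grab_frame(n);np.savez(n+'2.npz',**f)
    if n=='scene': save('s2.png',cv2.resize(f['img'][100:230,300:480],(720,520),interpolation=2))
E
```

```text
t: 3.85
ee_pos: [0.5752, 0.286, 0.1832]
ee_rot: [-0.0, 0.984, 0.178, 0.002]
wrist_force: [-0.2, -0.2, 0.4]
opening: -0.0001
grasp_force: 0.0
t 3.85 pos [0.5752 0.286  0.1832] zaxis [ 3.e-03  8.e-04 -1.e+00] F [-0.2 -0.2  0.4] open -0.00010470128964492428 j [ 0.29  0.27  1.62 -0.    1.25  1.5 ]
tool delta [-0.0006 -0.0023  0.0662]
```

View pics/s2.png

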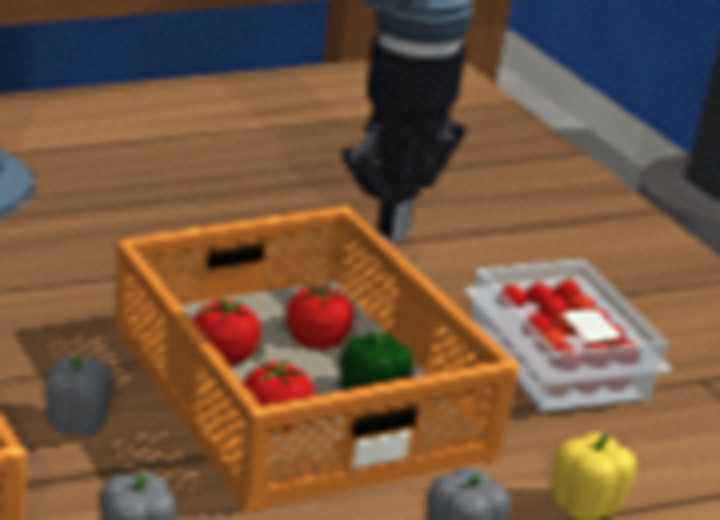

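The fingertips at crop (395,240), full image (399,160), stand above the green pepper, whose stem is at about (378,340), full image (394.5,185). I'll check that by projection before going down.

```bash
python3 - <<'E'
from h import *
f=dict(np.load('scene2.npz'))
for p in((.5752,.286,.1832),(.574,.288,.088)):
    c=f['world_to_cam']@[*p,1];print((f['mtx']@c[:3]/c[2])[:2].round(1))
E
python3 -m creep '{"fingers":[0,0,0,0,0,0,0,0,0,0],"delta_pos":[[0,-0.002,0.02],[0,0,0.02],[0,0,0.015],[0,0,0.01],[0,0,0],[0,0,0],[0,0,0],[0,0,0],[0,0,0],[0,0,0]],"angular":[[0,0,0],[0,0,0],[0,0,0],[0,0,0],[0,0,0],[0,0,0],[0,0,0],[0,0,0],[0,0,0],[0,0,0]]}'
python3 d.py .574 .288 .117
```

```text
[397.7 159.8]
[394.7 183.5]
t: 5.2
ee_pos: [0.5735, 0.2877, 0.1164]
ee_rot: [-0.0, 0.984, 0.178, 0.0]
wrist_force: [0.1, -0.0, -0.2]
opening: -0.0001
grasp_force: 0.0
t 5.2 pos [0.5735 0.2877 0.1164] zaxis [ 1.e-04  1.e-04 -1.e+00] F [ 0.1 -0.  -0.2] open -6.106789235908448e-05 j [0.29 0.35 1.66 0.   1.14 1.5 ]
tool delta [ 0.0006 -0.0001 -0.0006]
```

```bash
python3 -m creep '{"fingers":[0,0,0,0,0,0,0,0,0,0],"delta_pos":[[0,0,0],[0,0,0],[0,0,0],[0,0,0],[0,0,0],[0,0,0],[0,0,0],[0,0,0],[0,0,0],[0,0,0]],"angular":[[0,0,0],[0,0,0],[0,0,0],[0,0,0],[0,0,0],[0,0,0],[0,0,0],[0,0,0],[0,0,0],[0,0,0]]}'
python3 -m creep '{"fingers":[0,0,0,0,0,0,0,0,0,0],"delta_pos":[[0,0,0],[0,0,0],[0,0,0],[0,0,0],[0,0,0],[0,0,0],[0,0,0],[0,0,0],[0,0,0],[0,0,0]],"angular":[[0,0,0],[0,0,0],[0,0,0],[0,0,0],[0,0,0],[0,0,0],[0,0,0],[0,0,0],[0,0,0],[0,0,0]]}' >/dev/null
python3 -m creep '{"fingers":[0,0,0,0,0,0,0,0,0,0],"delta_pos":[[0,0,-0.03],[0,0,-0.05],[0,0,-0.05],[0,0,-0.05],[0,0,-0.03],[0,0,0],[0,0,0],[0,0,0],[0,0,0],[0,0,0]],"angular":[[0,0,0],[0,0,0],[0,0,0],[0,0,0],[0,0,0],[0,0,0],[0,0,0],[0,0,0],[0,0,0],[0,0,0]]}'
python3 d.py .481 -.1625 .33
```

```text
t: 6.45
ee_pos: [0.5735, 0.2877, 0.1163]
ee_rot: [-0.0, 0.984, 0.178, -0.0]
wrist_force: [0.0, -0.1, 0.3]
opening: -0.0004
grasp_force: 0.0
t: 8.95
ee_pos: [0.5733, 0.2877, 0.3256]
ee_rot: [0.0, 0.984, 0.178, -0.001]
wrist_force: [-0.7, -0.2, 0.4]
opening: 0.0002
grasp_force: 0.0
t 8.95 pos [0.5733 0.2877 0.3256] zaxis [-1.e-03 -3.e-04 -1.e+00] F [-0.7 -0.2  0.4] open 0.00018078532589527844 j [0.29 0.17 1.48 0.   1.5  1.5 ]
tool delta [-0.2445  0.3891 -0.0042]
```

```bash
python3 -m creep '{"fingers":[0,0,0,0,0,0,0,0,0,0],"delta_pos":[[-0.02,0.03,0],[-0.03,0.048,0],[-0.03,0.048,0],[-0.03,0.048,0],[-0.03,0.048,0],[-0.03,0.048,0],[-0.03,0.048,0],[-0.025,0.04,0],[-0.02,0.031,0],[0,0,0]],"angular":[[0,0,0],[0,0,0],[0,0,0],[0,0,0],[0,0,0],[0,0,0],[0,0,0],[0,0,0],[0,0,0],[0,0,0]]}'
python3 -m creep '{"fingers":[0,0,0,0,0,0,0,0,0,0],"delta_pos":[[0,0,0],[0,0,0],[0,0,0],[0,0,0.03],[0,0,0.04],[0,0,0.04],[0,0,0.03],[0,0,0],[0,0,0],[0,0,0]],"angular":[[0,0,0],[0,0,0],[0,0,0],[0,0,0],[0,0,0],[0,0,0],[0,0,0],[0,0,0],[0,0,0],[0,0,0]]}'
python3 d.py .481 -.1625 .11
```

```text
t: 10.2
ee_pos: [0.4802, -0.1645, 0.3262]
ee_rot: [0.0, 0.984, 0.177, -0.0]
wrist_force: [0.4, 1.3, 0.1]
opening: -0.0001
grasp_force: 0.0
t: 11.45
ee_pos: [0.4818, -0.1631, 0.1883]
ee_rot: [0.001, 0.984, 0.179, 0.001]
wrist_force: [0.0, 0.1, 0.1]
opening: -0.0002
grasp_force: 0.0
t 11.45 pos [ 0.4818 -0.1631  0.1883] zaxis [ 0.003  -0.0018 -1.    ] F [0.  0.1 0.1] open -0.0002250716398069611 j [-0.55 -0.05  1.95  0.    1.23  0.66]
tool delta [-0.0007 -0.001   0.0783]
```

```bash
python3 -m creep '{"fingers":[0,0,0,0,0,0,0,0,0,0],"delta_pos":[[0,0,0.02],[0,0,0.025],[0,0,0.02],[0,0,0.01],[0,0,0.002],[0,0,0],[0,0,0],[0,0,0],[0,0,0],[0,0,0]],"angular":[[0,0,0],[0,0,0],[0,0,0],[0,0,0],[0,0,0],[0,0,0],[0,0,0],[0,0,0],[0,0,0],[0,0,0]]}'
python3 d.py .481 -.1625 .11
python3 - <<'E'
from h import *
f=cams.grab_frame('scene');save('s3.png',cv2.resize(f['img'][100:260,190:450],(780,480),interpolation=2))
E
```

```text
t: 12.7
ee_pos: [0.4807, -0.1626, 0.1094]
ee_rot: [0.0, 0.984, 0.178, 0.0]
wrist_force: [-0.7, -0.2, 0.6]
opening: -0.0
grasp_force: 0.0
t 12.7 pos [ 0.4807 -0.1626  0.1094] zaxis [ 1.e-04  0.e+00 -1.e+00] F [-0.7 -0.2  0.6] open -2.1920663491769676e-07 j [-0.55  0.06  2.    0.    1.07  0.66]
tool delta [ 0.0003  0.     -0.0006]
```

View pics/s3.png

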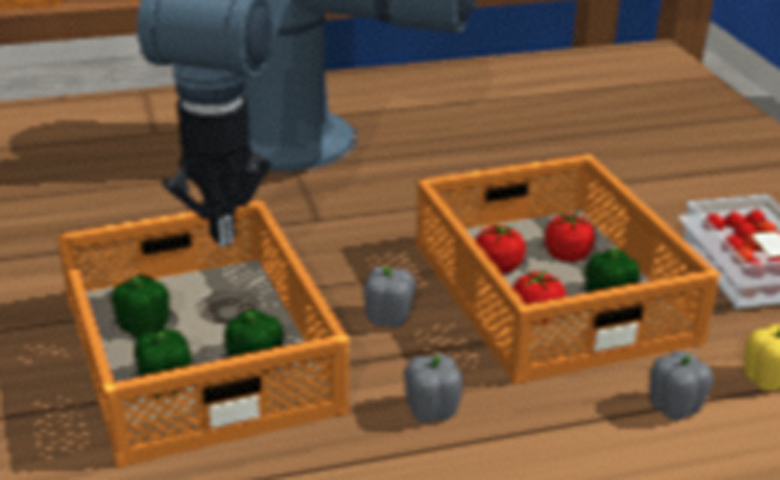

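The fingertips at crop (224,240) stand straight above the empty pocket at (230,305), all the vegetables are where they were, and nothing is touched. I'm handing the job in.

```bash
python3 -c "
from plant import bot
print(bot.job_done())"
```

```text
the job is handed in; nothing more can be done
None
```

I pointed at the stray pepper from about 3 cm above its stem for over two seconds, then at the empty pocket from about 2 cm above pepper-top level; the arm is still pointing there, nothing was touched, and the job is handed in at about 13 s (no verdict was returned).

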